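Clamp the red relief block in the printing jig

TASK

Take the block with the red face out of the sloped rack and clamp it face up in the printing jig: feel for the yellow spring jaw with one end under its lip, push the jaw back without driving it to the end of its travel, and bring the other end down behind the low blue end stop, so that the block lies flat on the jig's bed, squeezed between jaw and stop. Do not force it, let go of it, and leave the other two blocks, the ink jar and the brush where they are.

Things in the scene. Friction and masses are not known exactly. Their poses are not given: they have to be found in the camera images.
- block_red: The block to clamp: wooden printing block with a red carved face, a cuboid 110 (x) x 56 (y) x 26 (z) mm, about 0.14 kg (varies). Origin at the centre of its underside, z out through the red face, x along its length; its ends are alike. In the rack it lies face up, its x axis up the slope, away from the robot.
- block_navy: Same size of block with a navy face, in another bay of the rack. Leave it there. Same origin and axes as the red block.
- block_green: Same size of block with a green face, in another bay of the rack. Leave it there. Same origin and axes as the red block.
- rack: Fixed plywood rack, 140 (x) x 294 (y) mm, three bays side by side at 96 mm pitch along y, a block in each. Origin on the table under its middle, z up. The floor rises 20 degrees towards +x (low end to the robot), 45 mm above the table at the middle. Ridges 6 mm wide, 8 mm high part the bays; a stop 12 mm high at the low end. About 40 mm between neighbouring blocks.
- jig: Fixed printing jig: aluminium plate 240 x 130 mm, x = -150 to +90 mm; its top, the bed, at z = 12 mm. Origin on the table, z up, x away from the robot. A blue clamping frame is locked on it, centred on y = 0, shifted along x by an amount s of -20 to +20 mm that differs each time and is NOT reported: find it by touch or sight. A clamped block lies on the bed, middle at x = s, lengthwise along x.
- bed (a point): Fixed point on the bed's surface, at the jig's x = 0, y = 0 (it does not follow the frame). Blue frame: end stop with inner face at x = s + 55 mm, 10 mm thick; side rails 10 mm thick, 59 mm apart; all 8 mm high above the bed; jaw housing 32 mm high, x = s - 120 to s - 96. A level block cannot get under the lip over the stop: it must go in tilted 15 to 20 degrees, jaw end low.
- jaw (a joint): Travel in m of the frame's yellow spring jaw, towards the jig's -x: 0 at rest, at most 0.024, about 0.007 with a block clamped. About 3 N to start it, plus 0.4 N per mm, damped (0.5 N per 10 mm/s). Resting face at x = s - 48 mm, looking to +x; jaw 50 mm wide, 36 mm high above the bed. From its top a lip juts 6 mm past the face, underside 29.5 mm above the bed.
- ink_jar: Bystander: glass ink jar with a red cap, 68 mm across, 75 mm high, standing beyond the work area; origin at the centre of its underside. Leave it alone.
- flat_brush: Bystander: brush lying crosswise beyond the work area, origin under its middle. Leave it alone.
Mind the look-alikes: they are no part of the job. Leave any pink or white look-alike of the block_red alone.

How it is judged:
On the way, in this order (a step that is already met when the one before it is completed fails the run):
1. the red block is lifted clear of the rack, its middle at least 90 mm above the table (height (world z) of block_red above 0.09 m), for 0.1 s.
2. the red block pushes the spring jaw back by more than 8 mm, its middle within 50 mm of the jig's (value of joint jaw above 0.008 m and horizontal distance between block_red and jig below 0.05 m and contact force between block_red and jaw above 0.5 N), for 0.1 s.
At the end, for the whole second after the job is handed in: Red block released and at rest, face up, flat on the bed (2 degrees, 2 mm), squeezed by the jaw (over 2 N, jaw at 4 to 10 mm), within 25 mm of the jig's origin along x, 3 mm across, 0.06 rad of its direction; navy and green blocks within 15 mm of their starts (x of block_red in the frame of jig between -0.025 and 0.025 m and y of block_red in the frame of jig between -0.003 and 0.003 m and z of block_red in the frame of jig between 0.01 and 0.014 m and angle between block_red's own z axis and vertical below 0.035 rad and angle between the x axis of block_red and the x axis of jig, either way round below 0.06 rad and value of joint jaw between 0.004 and 0.01 m and linear speed of block_red below 0.01 m/s and distance of each of block_navy, block_green from where it was at the start of the episode below 0.015 m and contact force between block_red and jaw above 2 N); the robot touches nothing.
It fails at once if the navy or the green block is moved more than 15 mm (distance of any of block_navy, block_green from where it was at the start of the episode above 0.015 m).
It fails at once if the ink jar or the brush is moved more than 20 mm (distance of any of ink_jar, flat_brush from where it was at the start of the episode above 0.02 m).
It fails at once if the block is forced: more than 70 N between the red block and the jig, its jaw included (contact force between block_red and jig above 70 N).
It fails at once if the jaw is driven to the end of its travel (over 23.2 of 24 mm) (value of joint jaw above 0.0232 m).
It also fails if it takes over 48 s, if anything falls off the work surface, if the arm or the gripper's body presses on something with over 40 N, if the wrist force passes 120 N, or if a joint passes its speed limit or range.

ROBOT

A 6-joint arm with a two-finger parallel gripper is mounted at the origin on the work surface. World frame = base frame: x ahead of the robot, y to its left, z up, the work surface at z = 0. Lengths are in m, angles in rad, forces in N, time in s.
With the tool pointing down it reaches from about 0.325 to 1 m from the base axis. Payload 5.1 kg.
Tool frame: the origin (TCP) lies at the very end of the fingers, on their centre line; the grasp point (between the pads) lies grip_depth behind it (grip_depth is the distance from the TCP to the grasp point, in m); z points along the fingers, y is the line along which they close (so a half turn about z gives the same grasp; the last joint's range is limited). The gripper opens to 85 mm and grips with 20 to 120 N. Pads are 22 mm wide; open, the fingers measure 114 mm over their backs; the gripper's body (76 mm by 85 mm) begins 54 mm behind the grasp point. The pads swing forward as they close: fully open they stand 13 mm farther back than shut.
Start: joints at [-1.405, 0.124, 1.65, -0, 1.367, -0.083], TCP at [0.16, -0.63, 0.231] pointing down, gripper open.
Joint ranges: [-2.61, 2.61], [-1.02, 2.33], [0.03, 2.71], [-1.35, 4.49], [0.32, 2.68], [-2.91, 2.91]. Speed limits (rad/s): [2.57, 2.57, 3.14, 3.14, 3.14, 3.14].

INTERFACE

Orientations are given as a rotation vector (axis times angle).
In Python, from plant import * gives the robot as it stands.
- The arm moves only by the tool step_arm, never from a script. Its argument "series" is one flat list of numbers, 7 for each row, row after row: the shift along the tool's x, y, z normalised to -1 to 1, where 1 is 0.12 m, then the turn, a rotation vector about the tool's x, y, z normalised to -1 to 1, where 1 is 90 degrees, then the opening, from -1 (shut) to 1 (fully open). In form: [x, y, z, wx, wy, wz, fingers, x, y, z, wx, wy, wz, fingers, ...]. A call has 1 to 10 rows; each row shifts and turns the commanded pose from where the row before left it, along the tool's axes as they then stand; what a row does not reach is not made up. A row lasts 1/10 s, in which the tool goes at most 50 mm and 8.59 degrees, less where a joint would pass 70% of its speed; a pose out of reach is approached as far as the arm can. A call with a number of a shift or a turn outside -1 to 1 is refused whole. A call with a gripper value outside its range is refused whole. The fingers move at their own pace and stop on an object; "newtons" is the grip in N (left out, the last holds). Time passes only in rows, so rows that do not move let the fingers close. It gives the time, the measured TCP pose, the force, the opening and the grip force at its end, in the units of the state.
- state(): the state, without advancing time (a new reading comes with each control period).
- snapshot(name): name is "side" or "top" or "wrist"; returns a dict with "image" (384x512x3 uint8, red, green, blue), "vertical_fov" (degrees; the focal length in pixels is half the picture's height over the tangent of half this angle, whatever the lens; pixels are square), "cx", "cy" (the principal point, pixels), "R" (3x3) and "t" (3): a world point X has camera coordinates R X + t; the wrist camera has in their place "hand_eye" (4x4, takes a point from camera to tool coordinates, whose origin is the TCP and whose axes are the flange's). Camera axes: x right, y down, z forward; pixel columns grow to the right and rows downward; lengths in m; the calibration is good to about 2 mm. A picture is of the moment at which its call begins: read the wrist's pose just before it. There is no depth.
- close_job(): hands the job in; it is judged then, once.
Trained networks look in a picture, given as the dict that the camera call returned (one of the last four; its "shot" number tells which), for a name from the list of things; names that differ only in an ending like _2 or _b are one class to them, and where a whole thing is asked for, a point or a joint stands for the part that bears it (a point fixed in the world has none). Each returns a list of dicts, best first, with "p" (0 to 1); they miss things now and then, are a little off and sometimes report something else, mostly with a low value. They report only what shows in the picture. A call takes as long as a camera call. They do not tell look-alikes from the thing itself.
- look_for(target, picture): "rect" ([centre column, centre row, width, height] in pixels, round what is visible of it).
- masks_of(target, picture): "mask" (384x512 bool, what is visible of it) and "rect" ([centre column, centre row, width, height] in pixels, round what is visible of it).
- tip_of(target, picture): "point" ([column, row] in pixels: a listed point, or the origin of a listed thing).
The state is a dict: "time_s": time; "qpos": joint angles; "dq": joint speeds; "joint_efforts": joint torques, N m; "eef_pos": TCP position; "ee_rot": TCP orientation; "ft_force": force on the tool from outside, world axes, zero at the start; "wrist_torque": the same for the moment, N m; "width": opening from 0.0 (shut) to 1.0 (fully open); "grip_force": force on a finger pad.
Only numpy, scipy, OpenCV 4.12 (cv2) and the standard library are available. Lean on these libraries where they do the work, as an engineer would, in place of code of your own. Each camera call takes 0.05 s, during which the arm holds its last target. There are 200 camera calls.

## Working session

There is one attempt and no reset: what is moved stays moved. The work goes in short steps, Python scripts to look and compute and a tool call to move; the robot and the scene stay as the last step left them, time stands still between calls to the robot, and variables do not carry over. Pictures are saved under pics/ and viewed, at most 10 in all, crops included, and the job is handed in when it is done.

Besides the shell and the picture viewer there is one more tool, called after "Request:" by a JSON object that holds its "op" and its "data". step_arm: Moves the arm, as the interface text tells. Its arguments: {"type":"object","properties":{"series":{"type":"array","items":{"type":"number"}},"newtons":{"type":"number"}},"required":["series"]}

```bash
ls; mkdir -p pics; python3 - <<'E'
from plant import *
import cv2,numpy as np,pickle
print(state())
ims=[]
for n in("side","top"):
    p=snapshot(n); pickle.dump(p,open(f"pics/{n}0.pkl","wb"))
    print(n,p["vertical_fov"],p["cx"],p["cy"],np.round(p["R"],3).tolist(),np.round(p["t"],3).tolist())
    for t in("block_red","block_navy","block_green","rack","jig","jaw","bed","ink_jar"):
        r=[] if t=="bed" else look_for(t,p)
        q=tip_of(t,p)
        print(t,[(np.round(a["rect"]).tolist(),round(a["p"],2)) for a in r[:3]],[(np.round(a["point"],1).tolist(),round(a["p"],2)) for a in q[:3]])
    ims.append(p["image"])
im=np.vstack(ims)[:,:,::-1]
cv2.imwrite("pics/a.png",cv2.resize(np.hstack(ims)[:,:,::-1],(800,300)))
cv2.imwrite("pics/top.png",cv2.resize(ims[1][:,:,::-1],(800,600)))
E
```

```text
pics
{'time_s': 0.0, 'qpos': array([-1.40457667e+00,  1.24520217e-01,  1.65167554e+00,  1.62355886e-05,
        1.36750815e+00, -8.26066040e-02]), 'dq': array([-0.00038438, -0.00044249,  0.00144969,  0.00012536, -0.00072585,
       -0.00157144]), 'joint_efforts': array([ 1.86159559e-03, -4.23615503e+01, -3.65451050e+01,  8.70961935e-05,
        6.98425050e-03,  1.70264110e-05]), 'eef_pos': array([ 0.15994334, -0.62938151,  0.23004234]), 'ee_rot': array([-3.11521711e+00, -3.89580871e-01,  1.13577494e-04]), 'ft_force': array([ 1.42752119, -1.65536724,  0.42649341]), 'wrist_torque': array([-0.00207098, -0.04036054, -0.03963679]), 'grip_force': 0.0, 'width': 1.0022238802618975}
side 50.17411221567433 257.28564415854004 190.29103052999085 [[-0.781, -0.625, -0.009], [-0.312, 0.403, -0.861], [0.542, -0.669, -0.509]] [0.372, 0.278, 0.956]
block_red [([298.0, 172.0, 33.0, 31.0], 0.72), ([337.0, 190.0, 14.0, 12.0], 0.62), ([309.0, 161.0, 19.0, 21.0], 0.48)] [([307.8, 163.2], 0.78), ([191.8, 256.4], 0.66), ([295.1, 171.3], 0.65)]
block_navy [([277.0, 180.0, 28.0, 30.0], 0.66)] [([277.5, 181.0], 0.58)]
block_green [([256.0, 191.0, 37.0, 34.0], 0.94)] [([255.1, 192.5], 0.62), ([214.8, 191.2], 0.28)]
rack [([273.0, 187.0, 91.0, 56.0], 0.95)] [([271.6, 192.3], 0.72)]
jig [([201.0, 257.0, 96.0, 42.0], 0.59)] [([194.2, 254.9], 0.86)]Traceback (most recent call last):
  File "<stdin>", line 10, in <module>
ValueError: it knows: bed, block_green, block_navy, block_red, flat_brush, ink_jar, jig, rack
```

```bash
python3 - <<'E'
from plant import *
import cv2,numpy as np,pickle
ims=[]
for n in("side","top"):
    p=snapshot(n); pickle.dump(p,open(f"pics/{n}0.pkl","wb"))
    if n=="top":
      print(n,p["vertical_fov"],p["cx"],p["cy"],np.round(p["R"],3).tolist(),np.round(p["t"],3).tolist())
      for t in("block_red","block_navy","block_green","rack","jig","jaw","bed"):
        r=[] if t=="bed" else look_for(t,p)
        q=[] if t=="jaw" else tip_of(t,p)
        print(t,[(np.round(a["rect"]).tolist(),round(a["p"],2)) for a in r[:3]],[(np.round(a["point"],1).tolist(),round(a["p"],2)) for a in q[:3]])
    ims.append(p["image"])
cv2.imwrite("pics/a.png",cv2.resize(ims[0][100:330,100:407,::-1],(800,600),interpolation=cv2.INTER_CUBIC))
cv2.imwrite("pics/top.png",cv2.resize(ims[1][:,:,::-1],(800,600)))
print(state()["time_s"])
E
```

```text
top 56.20396475820171 260.9827668909301 192.0418794550063 [[0.029, -1.0, 0.001], [-0.974, -0.028, -0.224], [0.224, 0.006, -0.974]] [-0.109, 0.551, 0.997]
block_red [([336.0, 197.0, 28.0, 38.0], 0.92), ([358.0, 254.0, 42.0, 42.0], 0.73), ([384.0, 181.0, 39.0, 28.0], 0.63)] [([308.8, 278.8], 0.95), ([381.6, 184.1], 0.73), ([334.7, 195.5], 0.57)]
block_navy [([307.0, 192.0, 25.0, 40.0], 0.98)] [([302.0, 188.5], 0.93)]
block_green [] [([335.7, 199.8], 0.62), ([270.3, 181.3], 0.58)]
rack [([307.0, 190.0, 100.0, 64.0], 0.61)] [([304.9, 189.5], 0.65), ([272.9, 182.0], 0.17)]
jig [([179.0, 197.0, 62.0, 86.0], 0.88)] [([171.6, 188.5], 0.79)]
jaw [] []
bed [] [([174.3, 187.5], 0.79), ([202.0, 131.6], 0.48)]
1.3
```

View pics/top.png

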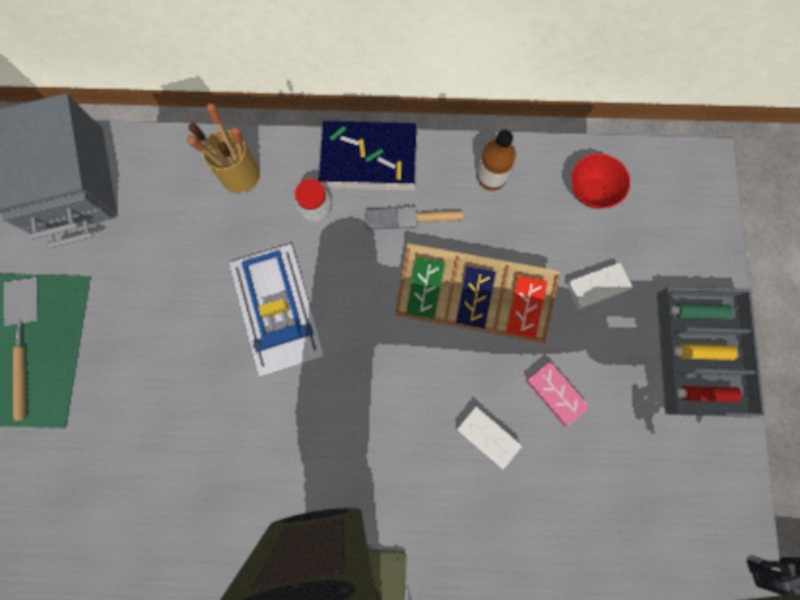

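View pics/a.png

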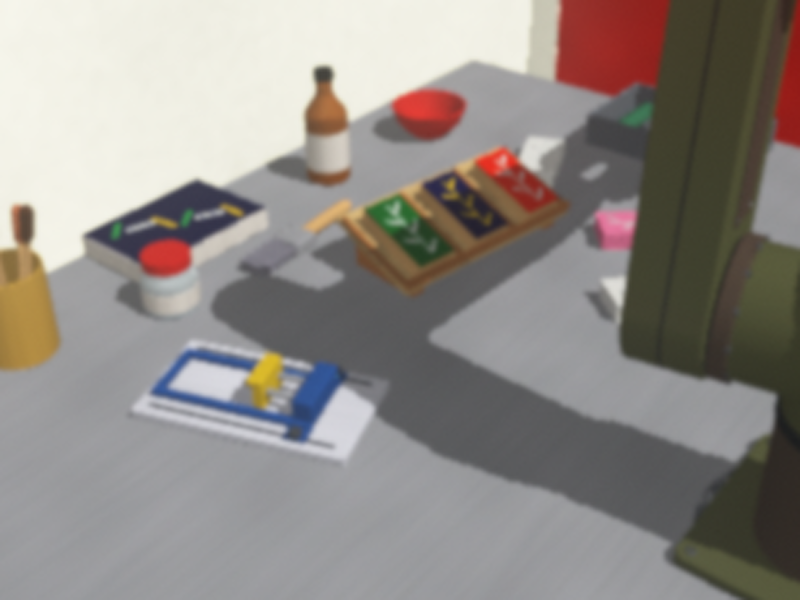

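```bash
cat > h.py <<'E'
import numpy as np,cv2,pickle
from scipy.spatial.transform import Rotation as Ro
from scipy.optimize import least_squares
def K(p):
    f=p["image"].shape[0]/2/np.tan(np.radians(p["vertical_fov"]/2))
    return np.array([[f,0,p["cx"]],[0,f,p["cy"]],[0,0,1.]])
def RT(p):
    if "R" in p: return np.array(p["R"]),np.array(p["t"])
    T=np.eye(4);T[:3,:3]=Ro.from_rotvec(p["rv"]).as_matrix();T[:3,3]=p["pos"]
    M=np.linalg.inv(T@np.array(p["hand_eye"]));return M[:3,:3],M[:3,3]
def proj(p,X):
    R,t=RT(p);c=np.atleast_2d(X)@R.T+t;u=c@K(p).T;return u[:,:2]/u[:,2:]
def ray(p,uv,z):
    R,t=RT(p);d=R.T@np.linalg.solve(K(p),[*uv,1]);o=-R.T@t;return o+d*(z-o[2])/d[2]
def shot(n):
    from plant import snapshot,state
    s=state();p=snapshot(n);p["pos"]=s["eef_pos"];p["rv"]=s["ee_rot"];return p
def rows(goals,pos,rv):
    """goals: list of (pos,R); print per goal the total tool-frame shift and turn (normalised), from previous."""
    P=np.array(pos);R=Ro.from_rotvec(rv)
    for g,G in goals:
        d=R.inv().apply(np.array(g)-P);w=(R.inv()*G).as_rotvec()
        n=max(1,int(np.ceil(max(np.linalg.norm(d)/.045,np.linalg.norm(w)/np.radians(8)))))
        print("total mm",np.round(d*1e3,1),"deg",np.round(np.degrees(w),2)," rows",n,"each",np.round(np.r_[d/n/.12,w/n/(np.pi/2)],4).tolist())
        P=np.array(g);R=G
def quad(mask):
    c,_=cv2.findContours(mask.astype(np.uint8),cv2.RETR_EXTERNAL,cv2.CHAIN_APPROX_NONE)
    c=max(c,key=cv2.contourArea);return cv2.boxPoints(cv2.minAreaRect(c)),cv2.contourArea(c),c
E
python3 - <<'E'
from h import *
T=pickle.load(open("pics/top0.pkl","rb"))
h=cv2.cvtColor(T["image"],cv2.COLOR_RGB2HSV)
# red block
m=(((h[...,0]<8)|(h[...,0]>172))&(h[...,1]>150)&(h[...,2]>90));m[:150]=0;m[240:]=0;m[:,:300]=0;m[:,365:]=0
m=cv2.morphologyEx(m.astype(np.uint8),cv2.MORPH_CLOSE,np.ones((5,5)))
q,a,_=quad(m);print(q.tolist(),a)
P=np.array([ray(T,u,.065) for u in q]);print(P.round(3).tolist())
# jig plate
m=(h[...,1]<40)&(h[...,2]>170)
m[:,:140]=0;m[:,210:]=0;m[:150]=0;m[250:]=0
ys,xs=np.nonzero(m)
q,a,_=quad(cv2.morphologyEx((m|((h[...,0]>100)&(h[...,0]<130)&(h[...,1]>100)&m.any()&(np.indices(m.shape)[1]<210)&(np.indices(m.shape)[1]>140)&(np.indices(m.shape)[0]>150)&(np.indices(m.shape)[0]<250))).astype(np.uint8),cv2.MORPH_CLOSE,np.ones((7,7))))
print("jig",q.tolist());P=np.array([ray(T,u,.012) for u in q]);print(P.round(3).tolist(),np.linalg.norm(np.diff(P,axis=0),axis=1))
for uv in((171.6,188.5),(174.3,187.5)):print(ray(T,uv,.012))
W=cv2.resize(T["image"][140:260,130:410,::-1],(784,336),interpolation=cv2.INTER_CUBIC);cv2.imwrite("pics/c.png",W)
E
```

```text
[[323.30767822265625, 212.4615478515625], [330.73077392578125, 175.34616088867188], [350.15386962890625, 179.23077392578125], [342.73077392578125, 216.34616088867188]] 680.0
[[0.498, -0.276, 0.065], [0.61, -0.299, 0.065], [0.6, -0.356, 0.065], [0.488, -0.332, 0.065]]
jig [[145.46888732910156, 167.00830078125], [186.48548889160156, 156.070556640625], [206.08714294433594, 229.5767822265625], [165.07054138183594, 240.5145263671875]]
[[0.635, 0.272, 0.012], [0.675, 0.146, 0.012], [0.444, 0.069, 0.012], [0.408, 0.19, 0.012]] [0.13218801 0.24336356 0.1261934 ]
[0.56854713 0.1842952  0.012     ]
[0.57197185 0.1761989  0.012     ]
```

View pics/c.png

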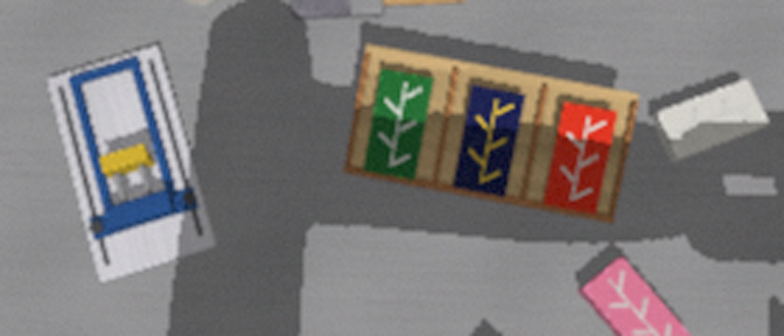

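The red face in the rack's right bay (crop 580,160, which is full-frame 337,197) is the one. The pink block (358,254) and the white blocks (313,280) and (384,181) are look-alikes lying on the table. The jig is at about (0.569, 0.18) with yaw near 19°.

```bash
python3 - <<'E'
from h import *
from plant import *
p=shot("wrist");print(np.round(p["hand_eye"],3).tolist(),p["vertical_fov"])
import plant;print([n for n in dir(plant) if 'grip' in n], globals().get('grip_depth'))
y=np.radians(-11.6);G=Ro.from_euler("z",y)*Ro.from_euler("y",-20,degrees=True)*Ro.from_euler("x",180,degrees=True)
print(G.as_matrix().round(2).tolist())
c=np.array([.549,-.316,.065]);zb=-G.as_matrix()[:,2]
s=state();rows([(c+.16*zb,G)],s["eef_pos"],s["ee_rot"])
E
```

```text
[[0.002, -0.95, -0.312, 0.08], [1.0, 0.002, 0.0, 0.0], [0.0, -0.312, 0.95, -0.142], [0.0, 0.0, 0.0, 1.0]] 69.220004247957
['grip_depth'] 0.0187
[[0.92, -0.2, 0.34], [-0.19, -0.98, -0.07], [0.34, 0.0, -0.94]]
total mm [ 405.1 -232.4   16. ] deg [-4.51 19.66 25.59]  rows 11 each [0.3069, -0.176, 0.0121, -0.0046, 0.0199, 0.0258]
```

Request:
{"op": "step_arm", "data": {"series": [0.337,-0.194,0.013,0,0,0,1,0.337,-0.194,0.013,0,0,0,1,0.337,-0.194,0.013,0,0,0,1,0.337,-0.194,0.013,0,0,0,1,0.337,-0.194,0.013,0,0,0,1,0.337,-0.194,0.013,0,0,0,1,0.337,-0.194,0.013,0,0,0,1,0.337,-0.194,0.013,0,0,0,1,0.337,-0.194,0.013,0,0,0,1,0.337,-0.194,0.013,0,0,0,1]}}

```text
time_s: 2.35
eef_pos: [0.4958, -0.3032, 0.216]
ee_rot: [3.117, 0.39, 0.001]
ft_force: [0.5, -0.7, -0.3]
width: 0.999
grip_force: 0.0
```

Request:
{"op": "step_arm", "data": {"series": [0,0,0,-0.0125,0.0546,0.0711,1,0,0,0,-0.0125,0.0546,0.0711,1,0,0,0,-0.0125,0.0546,0.0711,1,0,0,0,-0.0125,0.0546,0.0711,1,0,0,0,0,0,0,1,0,0,0,0,0,0,1]}}

```text
time_s: 2.95
eef_pos: [0.4944, -0.3048, 0.216]
ee_rot: [3.045, -0.306, 0.535]
ft_force: [0.8, -0.5, 0.3]
width: 1.0
grip_force: 0.0
```

```bash
python3 - <<'E'
from h import *
p=shot("wrist");pickle.dump(p,open("pics/w1.pkl","wb"));cv2.imwrite("pics/w1.png",p["image"][:,:,::-1])
print(p["pos"],p["rv"])
E
```

```text
[ 0.49443733 -0.30478131  0.2159799 ] [ 3.0445739  -0.30625873  0.53502942]
```

View pics/w1.png

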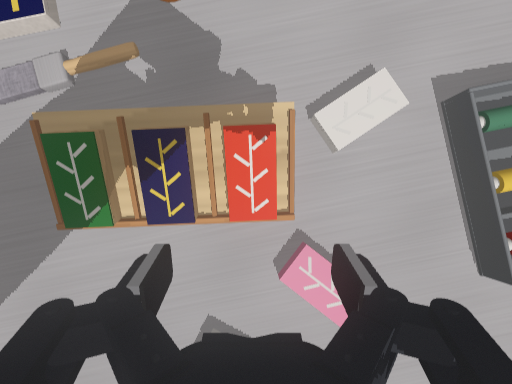

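The wrist view shows the red block in the right bay, face from (224,125) to (277,222). Navy and green are to its left, and the rack is upright in view.

```bash
cat >> h.py <<'E'
def fitface(p,m,x0,tilt=None,zs=.003):
    """fit face centre x,y,z,yaw (tilt fixed deg) of 110x56 face to contour of m"""
    c=quad(m)[2][:,0].astype(float)
    def F(v):
        B=Ro.from_euler("z",v[3])*Ro.from_euler("y",-tilt,degrees=True)
        X=B.apply(np.array([[.055,.028,0],[.055,-.028,0],[-.055,-.028,0],[-.055,.028,0]]))+v[:3]
        q=proj(p,X).astype(np.float32).reshape(-1,1,2)
        return np.r_[[cv2.pointPolygonTest(q,tuple(a),True)-.5 for a in c]/np.sqrt(len(c)),(v[2]-x0[2])/zs]
    s=least_squares(F,x0,x_scale=[.01,.01,.01,.05],loss="soft_l1",f_scale=1,diff_step=1e-4);return s.x,np.sqrt(2*s.cost)
def redmask(p,box):
    h=cv2.cvtColor(p["image"],cv2.COLOR_RGB2HSV)
    m=(((h[...,0]<8)|(h[...,0]>172))&(h[...,1]>150)&(h[...,2]>60)).astype(np.uint8)
    k=np.zeros_like(m);k[box[1]:box[3],box[0]:box[2]]=1
    return cv2.morphologyEx(m*k,cv2.MORPH_CLOSE,np.ones((7,7)))
E
python3 - <<'E'
from h import *
x0=np.array([.549,-.316,.065,np.radians(-11.6)])
for f,b in(("w1",(200,100,300,235)),("top0",(300,150,365,240))):
    p=pickle.load(open(f"pics/{f}.pkl","rb"));m=redmask(p,b)
    for zs in(.002,.05):
        v,c=fitface(p,m,x0,20,zs);print(f,v[:3].round(4),np.degrees(v[3]).round(2),c)
E
```

```text
w1 [ 0.5481 -0.315   0.0651] -8.97 0.3275624308525454
w1 [ 0.5479 -0.3149  0.0664] -8.97 0.2899794682138482
top0 [ 0.5478 -0.3152  0.065 ] -9.03 0.3653530505704435
top0 [ 0.5469 -0.3143  0.0691] -9.02 0.35218037071578534
```

```bash
cat >> h.py <<'E'
def tool(yaw,tilt): return Ro.from_euler("z",yaw,degrees=True)*Ro.from_euler("y",-tilt,degrees=True)*Ro.from_euler("x",180,degrees=True)
E
python3 - <<'E'
from h import *
from plant import *
s=state();G=tool(-9,20);zb=-G.as_matrix()[:,2];c=np.array([.548,-.315,.065])
rows([(s["eef_pos"],G),(c+.06*zb,G),(c-.016*zb,G)],s["eef_pos"],s["ee_rot"])
E
```

```text
total mm [0. 0. 0.] deg [ 0.89  0.03 -2.34]  rows 1 each [0.0, 0.0, 0.0, 0.0099, 0.0004, -0.026]
total mm [ -1.    1.5 100.6] deg [0. 0. 0.]  rows 3 each [-0.0029, 0.0043, 0.2796, 0.0, 0.0, 0.0]
total mm [-0.  0. 76.] deg [0. 0. 0.]  rows 2 each [-0.0, 0.0, 0.3167, 0.0, 0.0, 0.0]
```

Request:
{"op": "step_arm", "data": {"series": [0,0,0,0.0099,0.0004,-0.026,1,-0.003,0.004,0.28,0,0,0,1,-0.003,0.004,0.28,0,0,0,1,-0.003,0.004,0.28,0,0,0,1,0,0,0,0,0,0,1,0,0,0,0,0,0,1]}}

```text
time_s: 3.6
eef_pos: [0.5279, -0.3115, 0.1205]
ee_rot: [3.059, -0.242, 0.538]
ft_force: [0.9, 0.1, 0.1]
width: 0.999
grip_force: 0.0
```

```bash
python3 - <<'E'
from h import *
from plant import *
p=shot("wrist");s=p;G=tool(-9,20);zb=-G.as_matrix()[:,2];c=np.array([.548,-.315,.065])
print(p["pos"])
m=redmask(p,(0,0,512,384));v,e=fitface(p,m,[*c,np.radians(-9)],20,.003);print(v[:3],np.degrees(v[3]),e)
rows([(p["pos"],G),(c-.016*zb,G)],p["pos"],p["rv"])
cv2.imwrite("pics/w2.png",p["image"][:,:,::-1])
E
```

```text
[ 0.52792873 -0.31147016  0.12048204]
[ 0.5478893  -0.31521479  0.06530893] -8.995493708055397 0.3159445924846708
total mm [0. 0. 0.] deg [-0.06  0.05 -0.05]  rows 1 each [0.0, 0.0, 0.0, -0.0007, 0.0006, -0.0006]
total mm [ 0.2  0.3 75.1] deg [0. 0. 0.]  rows 2 each [0.0007, 0.0014, 0.3129, 0.0, 0.0, 0.0]
```

Request:
{"op": "step_arm", "data": {"series": [0,0,0.21,0,0,0,1,0,0,0.21,0,0,0,1,0,0,0.206,0,0,0,1,0,0,0,0,0,0,1,0,0,0,0,0,0,-1,0,0,0,0,0,0,-1,0,0,0,0,0,0,-1,0,0,0,0,0,0,-1,0,0,0,0,0,0,-1], "newtons": 60}}

```text
time_s: 4.55
eef_pos: [0.5542, -0.3168, 0.0535]
ee_rot: [3.054, -0.243, 0.546]
ft_force: [-3.3, 1.3, 6.7]
width: 0.638
grip_force: 64.1
```

Request:
{"op": "step_arm", "data": {"series": [0,0,-0.15,0,0,0,-1,0,0,-0.25,0,0,0,-1,0,0,-0.3,0,0,0,-1,0,0,-0.3,0,0,0,-1,0,0,0,0,0,0,-1,0,0,0,0,0,0,-1]}}

```text
time_s: 5.15
eef_pos: [0.5125, -0.3095, 0.1646]
ee_rot: [3.055, -0.243, 0.544]
ft_force: [-0.2, 0.0, -1.0]
width: 0.638
grip_force: 65.8
```

```bash
python3 - <<'E'
from h import *
p=shot("wrist");pickle.dump(p,open("pics/w3.pkl","wb"));cv2.imwrite("pics/w3.png",p["image"][:,:,::-1])
print(p["pos"],p["rv"])
E
```

```text
[ 0.51251669 -0.30945495  0.1645643 ] [ 3.05538873 -0.24331196  0.54354148]
```

View pics/w3.png

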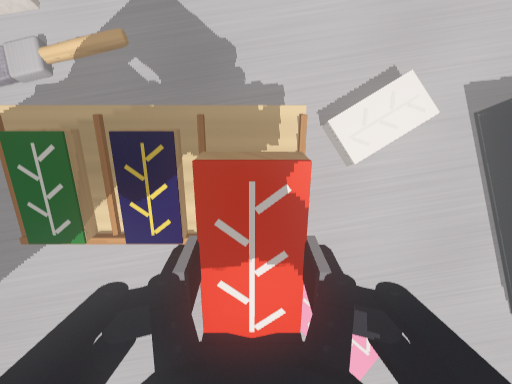

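Block is held. Face corners are at about (195,157), (308,157), (301,333) and (202,333). Next I'll measure its pose in the tool frame and move over the jig to look.

```bash
python3 - <<'E'
from h import *
from plant import *
p=pickle.load(open("pics/w3.pkl","rb"));m=redmask(p,(150,120,350,345))
c=quad(m)[2];a=cv2.approxPolyDP(cv2.convexHull(c),6,True)[:,0].astype(float);print(a.tolist())
# fit in the tool frame: x,z offset, pitch, roll, yaw on hull corners
img=np.array([[195,157],[308,157],[301,333],[202,333.]])
if len(a)==4:
    img=np.array([a[np.argmin(np.linalg.norm(a-q,axis=1))] for q in img])
print(img.tolist())
obj=np.array([[.055,.028,0],[.055,-.028,0],[-.055,-.028,0],[-.055,.028,0]])
ok,r,t=cv2.solvePnP(obj,img,K(p),None)
H=np.array(p["hand_eye"]);B=H[:3,:3]@cv2.Rodrigues(r)[0];print("face centre in tool",(H[:3,:3]@t.ravel()+H[:3,3]).round(4));print(B.round(3).tolist())
# jig view: TCP over the jig
G=tool(19,20);zb=-G.as_matrix()[:,2];xb=G.as_matrix()[:,0]
s=state();O=np.array([.569,.179,.012])
up=s["eef_pos"]+[0,0,.05]; tgt=O-.13*np.array([np.cos(.33),np.sin(.33),0])+[0,0,.22]
G0=Ro.from_rotvec(s["ee_rot"]);print(tgt)
rows([(tgt,G0),(tgt,G)],s["eef_pos"],s["ee_rot"])
E
```

```text
[[309.0, 160.0], [299.0, 332.0], [204.0, 332.0], [192.0, 161.0]]
[[192.0, 161.0], [309.0, 160.0], [299.0, 332.0], [204.0, 332.0]]
face centre in tool [-0.0019 -0.0003 -0.0089]
[[0.998, -0.006, -0.058], [-0.006, -1.0, -0.0], [-0.058, 0.001, -0.998]]
[0.4460145  0.13687441 0.232     ]
total mm [-103.8 -429.7 -111.3] deg [0. 0. 0.]  rows 11 each [-0.0786, -0.3255, -0.0843, 0.0, 0.0, 0.0]
total mm [0. 0. 0.] deg [  9.57  -0.03 -26.42]  rows 4 each [0.0, 0.0, 0.0, 0.0266, -0.0001, -0.0734]
```

```bash
cat >> h.py <<'E'
def fithand(p,m,keep=lambda c:c[:,1]<1e9):
    c=quad(m)[2][:,0].astype(float);c=c[keep(c)]
    H=np.array(p["hand_eye"]);Hi=np.linalg.inv(H)
    def F(v):
        B=Ro.from_euler("zyx",[v[3],v[4],v[5]])*Ro.from_euler("x",180,degrees=True)
        X=B.apply(np.array([[.055,.028,0],[.055,-.028,0],[-.055,-.028,0],[-.055,.028,0]]))+v[:3]
        u=(X@Hi[:3,:3].T+Hi[:3,3])@K(p).T;q=(u[:,:2]/u[:,2:]).astype(np.float32).reshape(-1,1,2)
        return np.array([cv2.pointPolygonTest(q,tuple(a),True)-.5 for a in c])/np.sqrt(len(c))
    s=least_squares(F,[0,0,-.013,0,0,0],x_scale=[.01,.01,.01,.05,.05,.05],loss="soft_l1",diff_step=1e-4);return s.x,np.sqrt(2*s.cost),F
E
python3 - <<'E'
from h import *
p=pickle.load(open("pics/w3.pkl","rb"));m=redmask(p,(150,120,350,345))
for k in(lambda c:c[:,1]<1e9,lambda c:(c[:,1]<235)|(c[:,1]>325)):
    v,e,_=fithand(p,m,k);print("mm",(v[:3]*1e3).round(1),"yaw,pitch,roll",np.degrees(v[3:]).round(2),e)
ys,xs=np.nonzero(m);print(xs.min(),xs.max(),ys.min(),ys.max())
for r in(165,200,230,250,300,328): q=np.nonzero(m[r])[0];print(r,q.min(),q.max())
E
```

```text
mm [-1.7 -0.  -9.3] yaw,pitch,roll [0. 0. 0.] 1.9246208847005601
mm [-1.7 -0.1 -9.5] yaw,pitch,roll [ 0.04  1.66 -0.03] 1.389436183882845
192 310 160 337
165 193 310
200 195 308
230 197 306
250 199 304
300 202 301
328 204 299
```

Request:
{"op": "step_arm", "data": {"series": [-0.06,0,-0.2,0,0,0,-1,-0.08,-0.33,-0.073,0,0,0,-1,-0.08,-0.358,-0.073,0,0,0,-1,-0.08,-0.358,-0.073,0,0,0,-1,-0.08,-0.358,-0.073,0,0,0,-1,-0.08,-0.358,-0.073,0,0,0,-1,-0.08,-0.358,-0.073,0,0,0,-1,-0.08,-0.358,-0.073,0,0,0,-1,-0.08,-0.358,-0.073,0,0,0,-1,-0.08,-0.358,-0.073,0,0,0,-1]}}

```text
time_s: 6.2
eef_pos: [0.45, 0.0906, 0.2256]
ee_rot: [3.058, -0.243, 0.536]
ft_force: [0.2, 0.3, -0.4]
width: 0.637
grip_force: 65.8
```

Request:
{"op": "step_arm", "data": {"series": [-0.08,-0.358,-0.073,0,0,0,-1,0,0,0,0.0266,0,-0.0734,-1,0,0,0,0.0266,0,-0.0734,-1,0,0,0,0.0266,0,-0.0734,-1,0,0,0,0.0266,0,-0.0734,-1,0,0,0,0,0,0,-1,0,0,0,0,0,0,-1]}}

```text
time_s: 6.9
eef_pos: [0.4458, 0.1329, 0.231]
ee_rot: [-2.999, -0.497, -0.525]
ft_force: [-0.5, 0.6, -0.8]
width: 0.637
grip_force: 65.7
```

```bash
python3 - <<'E'
from h import *
p=shot("wrist");pickle.dump(p,open("pics/w4.pkl","wb"));cv2.imwrite("pics/w4.png",cv2.resize(p["image"][:,:,::-1],(800,600),interpolation=cv2.INTER_CUBIC))
print(p["pos"],p["rv"])
p=shot("top");pickle.dump(p,open("pics/t4.pkl","wb"))
p=shot("side");pickle.dump(p,open("pics/s4.pkl","wb"))
E
```

```text
[0.44578823 0.13294806 0.2309568 ] [-2.99859457 -0.49703201 -0.52511484]
```

View pics/w4.png

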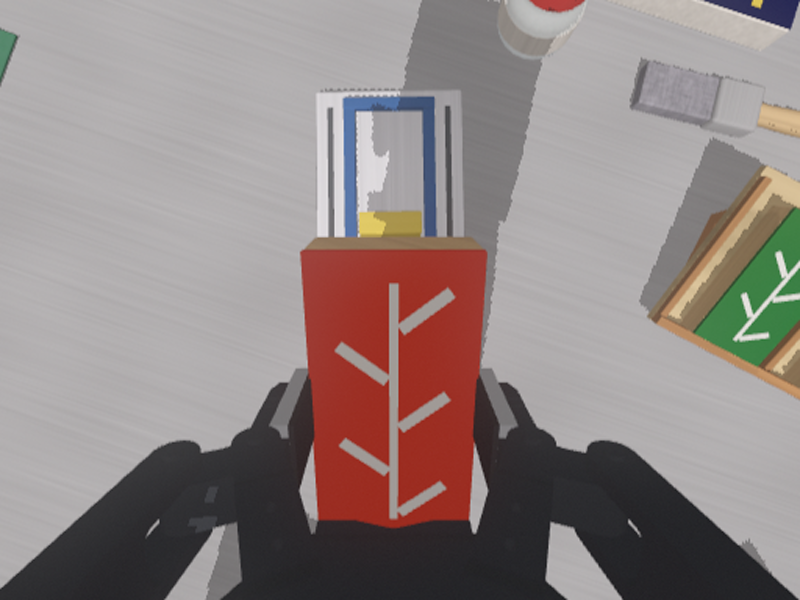

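The view shows the frame: stop outer corners (344,97) and (434,97), stop inner corners (355,111) and (423,110), and the yellow jaw lip at (390,223). The block sits at face x ≈ -1.5 mm and z ≈ -12 mm in the tool frame with no pitch. Now fitting the jig pose to sub-pixel edges.

```bash
cat > jig.py <<'E'
from h import *
def edges(v,lo,hi):
    """subpixel crossings at mid level of rising/falling pairs"""
    th=(lo+hi)/2;o=[]
    for i in np.nonzero((v[:-1]<th)!=(v[1:]<th))[0]: o.append(i+(th-v[i])/(v[i+1]-v[i]))
    return o
def lines(v):
    x,y,a,s=v
    W=lambda jx,jy,z:np.array([x+jx*np.cos(a)-jy*np.sin(a),y+jx*np.sin(a)+jy*np.cos(a),z])
    r=[(W(s-.03,k*b,z),W(s+.06,k*b,z)) for k,b,z in((1,.0395,.020),(1,.0295,.012),(-1,.0295,.012),(-1,.0395,.020))]
    st=[(W(s+.055,-.029,.012),W(s+.055,.029,.012)),(W(s+.065,-.039,.020),W(s+.065,.039,.020))]
    return r,st,W
def fitjig(p,rws,cols,r0,v0,plate_row=None):
    im=p["image"].astype(float);b=im[...,2]-im[...,0]
    obs=[]
    for r in rws:
        e=edges(b[r,cols[0]-25:cols[1]+25],20,100)
        if len(e)==4: obs+=[("v",i,r,e[i]+cols[0]-25) for i in range(4)]
    for c in range(cols[0]+12,cols[1]-12,2):
        e=edges(b[r0[0]:r0[1],c],20,100)
        if len(e)==2: obs+=[("h",1,c,e[0]+r0[0]),("h",0,c,e[1]+r0[0])]
    pk=plate_row or []
    def F(v):
        R,S,W=lines(v);R=[proj(p,np.array(q)) for q in R];S=[proj(p,np.array(q)) for q in S];o=[]
        for k,i,c,u in obs:
            q=R[i] if k=="v" else S[i]
            if k=="v": t=(c-q[0,1])/(q[1,1]-q[0,1]);o.append(q[0,0]+t*(q[1,0]-q[0,0])-u)
            else: t=(c-q[0,0])/(q[1,0]-q[0,0]);o.append(q[0,1]+t*(q[1,1]-q[0,1])-u)
        for jx,jy,u in pk: o+=list((proj(p,W(jx,jy,.012))[0]-u)*2)
        return np.array(o)
    F0=lambda v:np.r_[F(v),0 if pk else (v[3]-v0[3])*1e3]
    s=least_squares(F0,v0,x_scale=[.01,.01,.05,.01],loss="soft_l1");r=F(s.x)
    return s.x,np.sqrt(np.mean(r**2)),len(obs),{k:np.round(np.mean([a for a,o in zip(r,obs) if o[:2]==k]),2) for k in set(o[:2] for o in obs)}
E
python3 - <<'E'
from jig import *
p=pickle.load(open("pics/w4.pkl","rb"));k=1.5625
pl=[(.09,.065,np.array([317,92])/k),(.09,-.065,np.array([462.5,90])/k)]
v,e,n,d=fitjig(p,range(80,148,2),(221,278),(52,85),[.569,.179,.335,0],pl)
print(v[:2].round(4),np.degrees(v[2]).round(2),"s",v[3].round(4),e,n,d)
W=lines(v)[2];print("stop mid inner",W(v[3]+.055,0,.012).round(4))
T=pickle.load(open("pics/top0.pkl","rb"))
print("top plate corners",[ray(T,u,.012).round(4).tolist() for u in proj(T,[W(.09,.065,.012)])], proj(T,[W(.09,.065,.012),W(.09,-.065,.012),W(-.15,-.065,.012),W(-.15,.065,.012)]).round(1).tolist())
E
```

```text
[0.5708 0.1776] 19.7 s 0.0176 2.3316357709100015 22 {('h', 0): np.float64(2.71), ('h', 1): np.float64(-1.47)}
stop mid inner [0.6391 0.2021 0.012 ]
top plate corners [[0.6336, 0.2691, 0.012]] [[146.4, 167.6], [186.3, 155.4], [207.4, 227.2], [165.7, 240.6]]
```

```bash
python3 - <<'E'
from jig import *
p=pickle.load(open("pics/w4.pkl","rb"));im=p["image"].astype(int);b=im[...,2]-im[...,0]
print(b[100,196:300].tolist());print(b[50:85,250].tolist())
print(im[55:75,230].tolist())
E
```

```text
[-2, -2, -2, -2, -2, -2, -1, 0, -1, -1, -1, 0, -1, -1, 3, 3, 2, 1, -1, -1, -1, -2, -1, 0, 55, 78, 78, 77, 78, 77, 78, 36, 0, 0, -1, -1, 0, -1, -1, 0, -1, -1, -1, -1, -1, 0, -1, -1, 0, -1, -1, -1, -1, -1, 0, -2, 0, -1, -2, 0, -1, -1, 0, -1, -1, -1, -1, -2, -1, -1, 0, 0, -1, -1, 4, 46, 52, 53, 53, 52, 52, 51, 24, -1, 0, -1, 0, -1, 0, 0, 1, 2, 1, -1, -1, -1, 0, 0, -2, 0, -1, -2, -3, -2]
[-2, -2, -2, -1, -2, -2, -2, -2, 0, 0, 0, 17, 66, 81, 83, 84, 86, 84, 81, 65, 35, 10, -1, -1, 0, 0, 0, -1, -1, -1, 0, 0, 0, 0, 0]
[[177, 174, 174], [158, 155, 156], [129, 126, 128], [170, 167, 170], [204, 200, 204], [209, 206, 208], [186, 184, 188], [116, 126, 154], [84, 115, 165], [85, 115, 166], [86, 117, 168], [86, 117, 168], [85, 117, 167], [85, 118, 169], [83, 112, 161], [78, 100, 142], [166, 167, 179], [208, 205, 207], [208, 205, 208], [208, 204, 208]]
```

```bash
cat >> jig.py <<'E'
def edges(v,lo=0,hi=0):
    v=np.asarray(v,float);o=[];on=v>12;i=0
    while i<len(v):
        if on[i]:
            j=i
            while j+1<len(v) and on[j+1]: j+=1
            if j-i>=3 and v[i:j+1].max()>35:
                m=np.median(v[i+1:j]);c=(i+j)//2
                o+=[c+.5-np.sum(np.clip(v[max(i-1,0):c+1]/m,0,1)),c+.5+np.sum(np.clip(v[c+1:j+2]/m,0,1))]
            i=j+1
        else:i+=1
    return o
E
python3 - <<'E'
from jig import *
p=pickle.load(open("pics/w4.pkl","rb"));k=1.5625
pl=[(.09,.065,np.array([317,92])/k),(.09,-.065,np.array([462.5,90])/k)]
for q in(pl,None):
  v,e,n,d=fitjig(p,range(78,148,2),(221,278),(48,85),[.569,.179,.335,.0],q)
  print(v[:2].round(4),np.degrees(v[2]).round(2),"s",v[3].round(4),e,n,d)
  W=lines(v)[2];print("stop mid inner",W(v[3]+.055,0,.012).round(4))
T=pickle.load(open("pics/top0.pkl","rb"))
print(proj(T,[W(.09,.065,.012),W(.09,-.065,.012),W(-.15,-.065,.012),W(-.15,.065,.012)]).round(1).tolist())
E
```

```text
[0.5703 0.1791] 19.62 s 0.0174 0.54550719685328 174 {('v', 3): np.float64(0.07), ('h', 1): np.float64(-0.82), ('v', 0): np.float64(-0.13), ('h', 0): np.float64(0.94), ('v', 2): np.float64(-0.29), ('v', 1): np.float64(0.49)}
stop mid inner [0.6385 0.2034 0.012 ]
[0.5866 0.185 ] 19.81 s 0.0 0.49550185679511777 174 {('v', 3): np.float64(0.05), ('h', 1): np.float64(-0.82), ('v', 0): np.float64(-0.16), ('h', 0): np.float64(0.95), ('v', 2): np.float64(-0.32), ('v', 1): np.float64(0.46)}
stop mid inner [0.6384 0.2036 0.012 ]
[[144.5, 162.8], [184.3, 150.6], [205.4, 221.9], [163.9, 235.3]]
```

```bash
cat > place.py <<'E'
from jig import *
PSI=19.7;F=np.array([.5867,.1850,.012]);HX,HZ=-.0016,.0135
def frame():
    a=np.radians(PSI);return np.array([np.cos(a),np.sin(a),0]),np.array([-np.sin(a),np.cos(a),0])
def pose(Tu,hN,th,w=0):
    """TCP pose with near top corner at u=Tu (mm), near bottom corner hN mm above bed, tilt th deg"""
    U,V=frame();G=tool(PSI,th);xb=G.as_matrix()[:,0];zb=-G.as_matrix()[:,2];t=np.radians(th)
    Nu=Tu+26*np.sin(t)
    N=F+U*Nu/1e3+V*w/1e3+np.array([0,0,hN/1e3])
    return N+xb*(.055-HX)+zb*HZ,G
def where(pos,rv):
    U,V=frame();R=Ro.from_rotvec(rv).as_matrix();xb=R[:,0];zb=-R[:,2]
    N=np.array(pos)-xb*(.055-HX)-zb*HZ-F;T=N+.026*zb;f=N+.11*xb
    return "Tu %.1f Nu %.1f hN %.1f w %.1f far_u %.1f far_h %.1f far_w %.1f tilt %.2f yaw_err %.2f roll %.2f"%(T@U*1e3,N@U*1e3,N[2]*1e3,N@V*1e3,f@U*1e3,f[2]*1e3,f@V*1e3,np.degrees(np.arcsin(xb[2])),np.degrees(np.arctan2(xb@V,xb@U)),np.degrees(np.arcsin(R[2,1])))
E
python3 - <<'E'
from place import *
from plant import *
s=state();print(where(s["eef_pos"],s["ee_rot"]))
g=pose(-36,30,16)
rows([(s["eef_pos"],g[1]),g],s["eef_pos"],s["ee_rot"])
E
```

```text
Tu -207.3 Nu -198.4 hN 188.0 w -0.6 far_u -95.1 far_h 225.6 far_w -1.9 tilt 19.97 yaw_err -0.75 roll -0.01
total mm [0. 0. 0.] deg [ 0.22 -3.97 -0.71]  rows 1 each [0.0, 0.0, 0.0, 0.0025, -0.0441, -0.0079]
total mm [120.6  -1.2 202.5] deg [0. 0. 0.]  rows 6 each [0.1674, -0.0017, 0.2812, 0.0, 0.0, 0.0]
```

Request:
{"op": "step_arm", "data": {"series": [0,0,0,0.0025,-0.0441,-0.0079,-1,0.167,-0.0017,0.281,0,0,0,-1,0.167,-0.0017,0.281,0,0,0,-1,0.167,-0.0017,0.281,0,0,0,-1,0.167,-0.0017,0.281,0,0,0,-1,0.167,-0.0017,0.281,0,0,0,-1,0.167,-0.0017,0.281,0,0,0,-1,0,0,0,0,0,0,-1,0,0,0,0,0,0,-1]}}

```text
time_s: 7.95
eef_pos: [0.6066, 0.1925, 0.0696]
ee_rot: [-3.02, -0.526, -0.421]
ft_force: [-1.0, 0.6, -0.6]
width: 0.631
grip_force: 65.7
```

```bash
python3 - <<'E'
from place import *
p=shot("wrist");pickle.dump(p,open("pics/w5.pkl","wb"));cv2.imwrite("pics/w5.png",p["image"][:,:,::-1])
print(where(p["pos"],p["rv"]))
for n in("side","top"):
    q=shot(n);pickle.dump(q,open(f"pics/{n}5.pkl","wb"))
E
```

```text
Tu -36.6 Nu -29.4 hN 29.2 w 0.3 far_u 76.4 far_h 59.2 far_w 0.4 tilt 15.87 yaw_err 0.05 roll -0.01
```

View pics/w5.png

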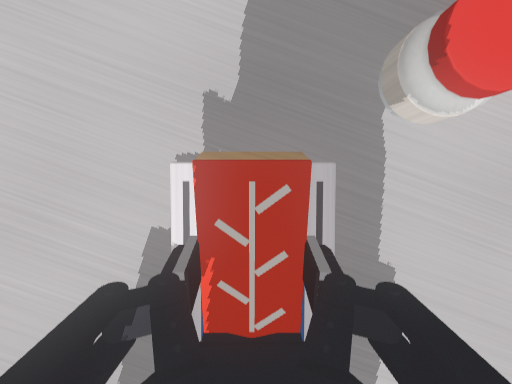

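Request:
{"op": "step_arm", "data": {"series": [-0.0138,0.0006,0.048,0,0.001,0,-1,-0.0138,0.0006,0.048,0,0,0,-1,-0.0138,0.0006,0.048,0,0,0,-1,-0.0138,0.0006,0.048,0,0,0,-1,0,0,0,0,0,0,-1,0,0,0,0,0,0,-1]}}

```text
time_s: 8.7
eef_pos: [0.6073, 0.1919, 0.0471]
ee_rot: [-3.019, -0.525, -0.428]
ft_force: [0.4, 1.2, -0.7]
width: 0.638
grip_force: 65.7
```

```bash
python3 - <<'E'
from place import *
from plant import *
s=state();print(where(s["eef_pos"],s["ee_rot"]),s["ft_force"])
E
```

```text
Tu -36.2 Nu -28.9 hN 6.5 w -0.4 far_u 76.7 far_h 37.0 far_w -0.4 tilt 16.13 yaw_err 0.05 roll 0.01 [ 0.37353517  1.23703024 -0.70826137]
```

Request:
{"op": "step_arm", "data": {"series": [-0.0027,-0.0025,0.0096,0,0,0,-1,-0.0027,0,0.0096,0,0,0,-1,-0.0027,0,0.0096,0,0,0,-1,-0.0027,0,0.0096,0,0,0,-1,0,0,0,0,0,0,-1]}}

```text
time_s: 9.2
eef_pos: [0.6072, 0.1922, 0.0425]
ee_rot: [-3.019, -0.525, -0.428]
ft_force: [-0.9, -0.9, -1.4]
width: 0.633
grip_force: 65.7
```

Request:
{"op": "step_arm", "data": {"series": [-0.0018,0,0.0064,0,0,0,-1,0,0,0,0,0,0,-1]}}

```text
time_s: 9.4
eef_pos: [0.6074, 0.1923, 0.0419]
ee_rot: [-3.018, -0.526, -0.429]
ft_force: [-0.5, -0.2, -1.2]
width: 0.637
grip_force: 65.7
```

```bash
cat > w.sh <<'X'
python3 - <<'E'
from place import *
from plant import *
s=state();print(s["time_s"],where(s["eef_pos"],s["ee_rot"]),s["ft_force"].round(2),"Fu %.2f Fw %.2f"%tuple(s["ft_force"]@v for v in frame()))
E
X
bash w.sh
```

```text
9.4 Tu -35.9 Nu -28.7 hN 1.2 w -0.2 far_u 77.0 far_h 31.8 far_w -0.1 tilt 16.16 yaw_err 0.06 roll 0.02 [-0.54 -0.24 -1.2 ] Fu -0.59 Fw -0.05
```

Request:
{"op": "step_arm", "data": {"series": [-0.0018,0,0.0064,0,0,0,-1,0,0,0,0,0,0,-1]}}

```text
time_s: 9.6
eef_pos: [0.6073, 0.1923, 0.0411]
ee_rot: [-3.018, -0.526, -0.428]
ft_force: [-0.1, -0.3, -0.8]
width: 0.634
grip_force: 65.7
```

Request:
{"op": "step_arm", "data": {"series": [-0.0018,0,0.0064,0,0,0,-1,0,0,0,0,0,0,-1]}}

```text
time_s: 9.8
eef_pos: [0.6074, 0.1923, 0.0403]
ee_rot: [-3.018, -0.525, -0.428]
ft_force: [-0.2, -0.5, -1.5]
width: 0.635
grip_force: 65.7
```

```bash
bash w.sh
```

```text
9.8 Tu -35.9 Nu -28.7 hN -0.4 w -0.2 far_u 76.9 far_h 30.2 far_w -0.1 tilt 16.15 yaw_err 0.05 roll 0.01 [-0.22 -0.48 -1.51] Fu -0.37 Fw -0.38
```

Request:
{"op": "step_arm", "data": {"series": [-0.0018,0,0.0064,0,0,0,-1,0,0,0,0,0,0,-1]}}

```text
time_s: 10.0
eef_pos: [0.6073, 0.1923, 0.0395]
ee_rot: [-3.018, -0.526, -0.428]
ft_force: [0.4, -0.0, -2.0]
width: 0.635
grip_force: 65.7
```

Request:
{"op": "step_arm", "data": {"series": [-0.0018,0,0.0064,0,0,0,-1,0,0,0,0,0,0,-1]}}

```text
time_s: 10.2
eef_pos: [0.6073, 0.1923, 0.0386]
ee_rot: [-3.018, -0.525, -0.428]
ft_force: [-0.7, -0.3, -1.7]
width: 0.636
grip_force: 65.7
```

```bash
bash w.sh
```

```text
10.2 Tu -36.0 Nu -28.7 hN -2.1 w -0.2 far_u 76.9 far_h 28.5 far_w -0.1 tilt 16.15 yaw_err 0.05 roll 0.01 [-0.66 -0.32 -1.66] Fu -0.73 Fw -0.08
```

Request:
{"op": "step_arm", "data": {"series": [-0.0018,0,0.0064,0,0,0,-1,0,0,0,0,0,0,-1]}}

```text
time_s: 10.4
eef_pos: [0.6074, 0.1923, 0.0379]
ee_rot: [-3.018, -0.525, -0.428]
ft_force: [-0.6, 0.2, -1.3]
width: 0.636
grip_force: 65.7
```

Request:
{"op": "step_arm", "data": {"series": [-0.0018,0,0.0064,0,0,0,-1,0,0,0,0,0,0,-1]}}

```text
time_s: 10.6
eef_pos: [0.6076, 0.1924, 0.0375]
ee_rot: [-3.018, -0.526, -0.429]
ft_force: [-0.6, -0.9, -0.3]
width: 0.634
grip_force: 65.9
```

```bash
bash w.sh; python3 - <<'E'
from h import *
q=shot("side");pickle.dump(q,open("pics/side6.pkl","wb"));cv2.imwrite("pics/side6.png",cv2.resize(q["image"][200:300,130:260,::-1],(780,600),interpolation=cv2.INTER_CUBIC))
E
```

```text
10.6 Tu -35.7 Nu -28.4 hN -3.2 w -0.2 far_u 77.2 far_h 27.4 far_w -0.1 tilt 16.18 yaw_err 0.06 roll 0.02 [-0.56 -0.93 -0.29] Fu -0.84 Fw -0.69
```

View pics/side6.png

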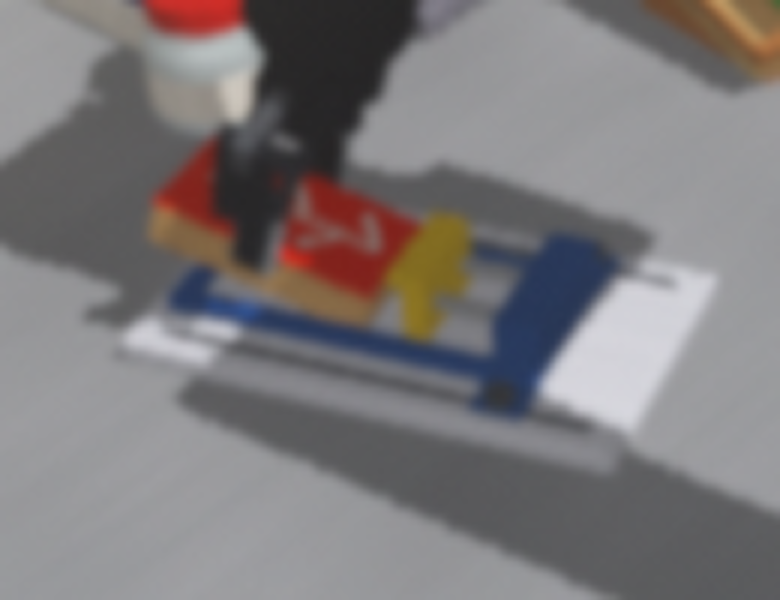

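Request:
{"op": "step_arm", "data": {"series": [-0.0018,0,0.0064,0,0,0,-1,0,0,0,0,0,0,-1]}}

```text
time_s: 10.85
eef_pos: [0.6078, 0.1924, 0.037]
ee_rot: [-3.018, -0.525, -0.43]
ft_force: [-0.8, 0.2, 3.6]
width: 0.637
grip_force: 66.2
```

```bash
bash w.sh
```

```text
10.85 Tu -35.4 Nu -28.2 hN -3.7 w -0.2 far_u 77.5 far_h 27.0 far_w -0.1 tilt 16.21 yaw_err 0.06 roll 0.02 [-0.75  0.2   3.56] Fu -0.64 Fw 0.44
```

Request:
{"op": "step_arm", "data": {"series": [0.0037,0,-0.0128,0,0,0,-1,-0.024,0,-0.0069,0,0,0,-1,-0.024,0,-0.0069,0,0,0,-1,-0.024,0,-0.0069,0,0,0,-1,0,0,0,0,0,0,-1]}}

```text
time_s: 11.35
eef_pos: [0.5983, 0.1891, 0.0377]
ee_rot: [-3.019, -0.525, -0.427]
ft_force: [0.7, 0.2, -0.9]
width: 0.634
grip_force: 65.8
```

```bash
sed -i 's/\.012\]);HX,HZ=-.0016,.0135/.0105]);HX,HZ=-.0016,.012/' place.py; bash w.sh
```

```text
11.35 Tu -46.0 Nu -38.7 hN -0.1 w -0.1 far_u 66.9 far_h 30.5 far_w -0.0 tilt 16.12 yaw_err 0.05 roll 0.01 [ 0.68  0.19 -0.9 ] Fu 0.70 Fw -0.05
```

Request:
{"op": "step_arm", "data": {"series": [-0.016,0,-0.0046,0,0,0,-1,0,0,0,0,0,0,-1]}}

```text
time_s: 11.55
eef_pos: [0.5967, 0.1885, 0.0377]
ee_rot: [-3.019, -0.526, -0.428]
ft_force: [0.2, -0.2, -1.3]
width: 0.638
grip_force: 65.8
```

Request:
{"op": "step_arm", "data": {"series": [-0.016,0,-0.0046,0,0,0,-1,0,0,0,0,0,0,-1]}}

```text
time_s: 11.75
eef_pos: [0.5957, 0.1881, 0.0383]
ee_rot: [-3.018, -0.525, -0.431]
ft_force: [3.1, 1.2, -1.8]
width: 0.638
grip_force: 65.7
```

```bash
bash w.sh
```

```text
11.75 Tu -48.7 Nu -41.5 hN 0.5 w -0.2 far_u 64.1 far_h 31.3 far_w -0.1 tilt 16.26 yaw_err 0.05 roll 0.02 [ 3.08  1.18 -1.84] Fu 3.30 Fw 0.07
```

Request:
{"op": "step_arm", "data": {"series": [-0.016,0,-0.0046,0,0,0,-1,-0.016,0,-0.0046,0,0,0,-1,-0.016,0,-0.0046,0,0,0,-1,-0.016,0,-0.0046,0,0,0,-1,-0.016,0,-0.0046,0,0,0,-1,0,0,0,0,0,0,-1]}}

```text
time_s: 12.35
eef_pos: [0.587, 0.1849, 0.0389]
ee_rot: [-3.017, -0.525, -0.434]
ft_force: [6.1, 3.2, -3.3]
width: 0.635
grip_force: 65.3
```

```bash
bash w.sh
```

```text
12.35 Tu -58.0 Nu -50.6 hN 0.9 w -0.2 far_u 54.9 far_h 31.9 far_w -0.2 tilt 16.38 yaw_err 0.04 roll 0.03 [ 6.13  3.18 -3.34] Fu 6.84 Fw 0.93
```

Request:
{"op": "step_arm", "data": {"series": [-0.016,0,-0.0046,0,0,0,-1,-0.017,0,-0.0006,0,0,0,-1,0,0,0,0,0,0,-1,0,0,0,0,0,0,-1]}}

```text
time_s: 12.75
eef_pos: [0.5841, 0.1838, 0.039]
ee_rot: [-3.017, -0.525, -0.437]
ft_force: [6.9, 2.8, -3.4]
width: 0.64
grip_force: 65.2
```

```bash
bash w.sh; python3 - <<'E'
from place import *
from plant import *
s=state();g=[pose(-62,.3,t) for t in(12,8,4,0)]
rows(g,*pose(-62,.3,16)[:1],pose(-62,.3,16)[1].as_rotvec())
E
```

```text
12.75 Tu -61.1 Nu -53.7 hN 0.9 w -0.3 far_u 51.8 far_h 32.1 far_w -0.2 tilt 16.48 yaw_err 0.03 roll 0.03 [ 6.92  2.84 -3.38] Fu 7.47 Fw 0.34
total mm [-1.  -0.   3.5] deg [-0. -4. -0.]  rows 1 each [-0.0083, -0.0, 0.0291, -0.0, -0.0444, -0.0]
total mm [-1.   0.   3.6] deg [-0. -4. -0.]  rows 1 each [-0.0087, 0.0, 0.03, -0.0, -0.0444, -0.0]
total mm [-1.1  0.   3.7] deg [-0. -4. -0.]  rows 1 each [-0.0091, 0.0, 0.0311, -0.0, -0.0444, -0.0]
total mm [-1.1  0.   3.9] deg [ 0. -4. -0.]  rows 1 each [-0.0093, 0.0, 0.0321, 0.0, -0.0444, -0.0]
```

Request:
{"op": "step_arm", "data": {"series": [-0.0042,-0.002,0.0146,0,-0.0222,0,-1,-0.0042,0,0.0146,0,-0.0222,0,-1,-0.0044,0,0.015,0,-0.0222,0,-1,-0.0044,0,0.015,0,-0.0222,0,-1,0,0,0,0,0,0,-1]}}

```text
time_s: 13.25
eef_pos: [0.5844, 0.184, 0.0313]
ee_rot: [-3.063, -0.533, -0.227]
ft_force: [7.0, 2.3, -4.1]
width: 0.64
grip_force: 65.3
```

```bash
bash w.sh
```

```text
13.25 Tu -60.6 Nu -56.8 hN 0.5 w -0.2 far_u 52.0 far_h 16.8 far_w -0.2 tilt 8.48 yaw_err 0.05 roll 0.05 [ 6.96  2.26 -4.14] Fu 7.31 Fw -0.21
```

Request:
{"op": "step_arm", "data": {"series": [-0.0046,0,0.0155,0,-0.0222,0,-1,-0.0046,0,0.0155,0,-0.0222,0,-1,-0.0046,0,0.0158,0,-0.0222,0,-1,0,0,0,0,0,0,-1]}}

```text
time_s: 13.65
eef_pos: [0.5834, 0.1837, 0.0253]
ee_rot: [-3.088, -0.537, -0.068]
ft_force: [8.1, 1.7, -3.6]
width: 0.636
grip_force: 65.4
```

```bash
bash w.sh
```

```text
13.65 Tu -60.7 Nu -59.5 hN 0.3 w -0.2 far_u 50.4 far_h 5.1 far_w -0.1 tilt 2.50 yaw_err 0.04 roll 0.05 [ 8.08  1.74 -3.58] Fu 8.20 Fw -1.08
```

Request:
{"op": "step_arm", "data": {"series": [-0.003,0,0.0098,0,-0.0139,0,-1,-0.003,0,0.0098,0,-0.0139,0,-1,0,0,0,0,0,0,-1]}}

```text
time_s: 13.95
eef_pos: [0.5827, 0.1834, 0.0229]
ee_rot: [3.094, 0.538, 0.001]
ft_force: [6.7, 1.9, -3.8]
width: 0.637
grip_force: 65.4
```

```bash
bash w.sh
```

```text
13.95 Tu -60.9 Nu -60.9 hN 0.4 w -0.2 far_u 49.1 far_h 0.4 far_w -0.2 tilt 0.02 yaw_err 0.03 roll 0.05 [ 6.69  1.92 -3.8 ] Fu 6.94 Fw -0.45
```

Request:
{"op": "step_arm", "data": {"series": [0.015,-0.0015,0,0,0,0,-1,0.015,0,0,0,0,0,-1,0.01,0,0,0,0,0,-1,0,0,0.004,0,0,0,-1,0,0,0.004,0,0,0,-1,0,0,0,0,0,0,-1]}}

```text
time_s: 14.55
eef_pos: [0.5866, 0.1848, 0.0227]
ee_rot: [3.094, 0.538, -0.001]
ft_force: [5.8, 0.6, 3.5]
width: 0.635
grip_force: 66.2
```

```bash
bash w.sh
```

```text
14.55 Tu -56.8 Nu -56.8 hN 0.3 w -0.2 far_u 53.2 far_h 0.2 far_w -0.1 tilt -0.05 yaw_err 0.04 roll 0.06 [5.78 0.62 3.55] Fu 5.65 Fw -1.36
```

Request:
{"op": "step_arm", "data": {"series": [0.012,-0.001,0,0,0,0,-1,0,0,0,0,0,0,-1,0,0,0,0,0,0,-1]}}

```text
time_s: 14.85
eef_pos: [0.5871, 0.185, 0.0227]
ee_rot: [3.093, 0.539, -0.004]
ft_force: [1.8, -1.7, 6.0]
width: 0.635
grip_force: 66.5
```

```bash
bash w.sh
```

```text
14.85 Tu -56.2 Nu -56.2 hN 0.4 w -0.2 far_u 53.8 far_h 0.0 far_w -0.1 tilt -0.18 yaw_err 0.06 roll 0.07 [ 1.78 -1.69  6.  ] Fu 1.10 Fw -2.19
```

Request:
{"op": "step_arm", "data": {"series": [0,0,0,0,0,0,0.6,0,0,0,0,0,0,0.6,0,0,0,0,0,0,0.6,0,0,0,0,0,0,0.6]}}

```text
time_s: 15.25
eef_pos: [0.5847, 0.1849, 0.02]
ee_rot: [3.094, 0.539, -0.012]
ft_force: [-0.4, 0.1, -0.5]
width: 0.796
grip_force: 0.0
```

```bash
bash w.sh
```

```text
15.25 Tu -58.4 Nu -58.6 hN -2.0 w 0.5 far_u 51.4 far_h -2.9 far_w 0.7 tilt -0.46 yaw_err 0.06 roll -0.00 [-0.41  0.08 -0.55] Fu -0.36 Fw 0.21
```

Request:
{"op": "step_arm", "data": {"series": [0,0,-0.08,0,0,0,0.6,0,0,-0.25,0,0,0,0.6,0,0,-0.35,0,0,0,0.6,-0.2,0,-0.35,0,0,0,0.6,-0.35,0,-0.2,0,0,0,0.6,-0.3,0,0,0,0,0,0.6,0,0,0,0,0,0,0.6,0,0,0,0,0,0,0.6]}}

```text
time_s: 16.05
eef_pos: [0.4904, 0.1509, 0.1698]
ee_rot: [3.094, 0.538, -0.006]
ft_force: [-0.1, 0.1, 0.2]
width: 0.8
grip_force: 0.0
```

```bash
python3 - <<'E'
from place import *
p=shot("wrist");pickle.dump(p,open("pics/w9.pkl","wb"));cv2.imwrite("pics/w9.png",cv2.resize(p["image"][:,:,::-1],(800,600),interpolation=cv2.INTER_CUBIC))
print(p["pos"])
m=redmask(p,(100,100,420,384))
v,e=fitface(p,m,[.5867,.185,.038,np.radians(19.7)],0,.003);print(v[:3].round(4),np.degrees(v[3]),e)
U,V=frame();d=v[:3]-F;print("u,w",d@U*1e3,d@V*1e3,"z",d[2])
E
```

```text
[0.49041514 0.15094141 0.16979876]
[0.5912 0.1881 0.0347] 20.83538966187206 8.17625380516191
u,w 5.237840635689663 1.383204863116034 z 0.02416497843666262
```

View pics/w9.png

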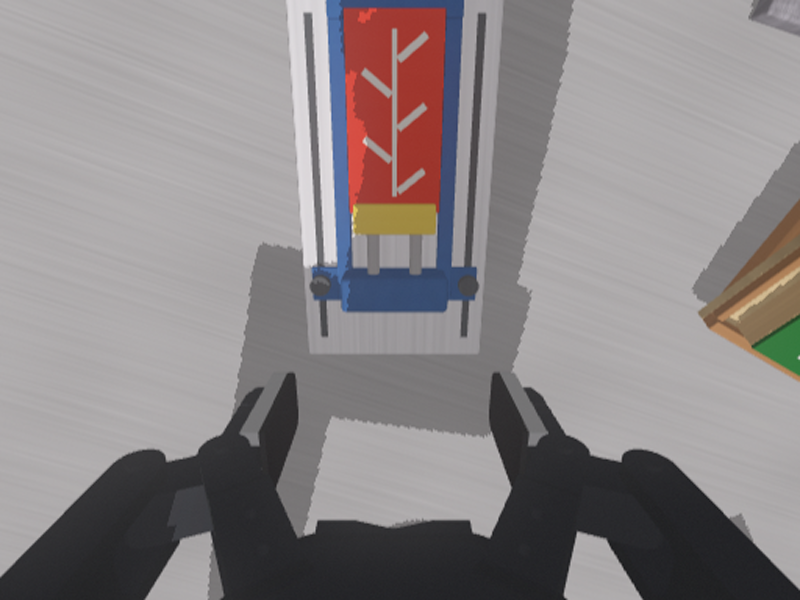

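The block lies between the rails, face from (345,8) to (443,208), and the jaw is against its near end. I'll refit with the right mask box and check that it is flat.

```bash
python3 - <<'E'
from place import *
p=pickle.load(open("pics/w9.pkl","rb"));m=redmask(p,(205,0,300,140))
for t in(0,2,4,-2):
    v,e=fitface(p,m,[.5867,.185,.038,np.radians(19.7)],t,.02)
    U,V=frame();d=v[:3]-F;print(t,v[:3].round(4),np.degrees(v[3]).round(2),e.round(3),"u,w",(d@U*1e3).round(2),(d@V*1e3).round(2))
a=np.radians(19.62);c=v[:2]-[.5703,.1791];print("jig xy of block",c@[np.cos(a),np.sin(a)],c@[-np.sin(a),np.cos(a)])
# jaw lip row extents
h=cv2.cvtColor(p["image"],cv2.COLOR_RGB2HSV);y=(h[...,0]>20)&(h[...,0]<35)&(h[...,1]>100);y[:, :220]=0;y[:,285:]=0;y[160:]=0
r=np.nonzero(y.sum(1)>30)[0];print("lip rows",r.min(),r.max())
for rr in(r.min()-.5,r.max()+.5):
    for z in(.048,): q=ray(p,(252,rr),z);print(rr,((q-F)@U*1e3).round(1))
# far end vs stop
im=p["image"].astype(int)
print("far col",im[0:14,250].tolist())
E
```

```text
0 [0.5889 0.1857 0.028 ] 19.72 1.333 u,w 2.3 -0.09
2 [0.5885 0.1856 0.0276] 19.72 1.368 u,w 1.92 -0.08
4 [0.5882 0.1854 0.0274] 19.76 1.386 u,w 1.53 -0.1
-2 [0.5892 0.1858 0.0287] 19.7 1.285 u,w 2.64 -0.08
jig xy of block 0.02007136749639975 -2.694400321686958e-05
lip rows 131 149
130.5 -49.4
149.5 -67.2
far col [[56, 76, 117], [56, 76, 116], [56, 76, 115], [57, 76, 116], [75, 71, 104], [132, 61, 72], [162, 58, 50], [162, 58, 51], [161, 58, 51], [161, 58, 51], [161, 57, 50], [161, 57, 51], [161, 57, 50], [161, 57, 50]]
```

```bash
python3 - <<'E'
from place import *
U,V=frame();F2=np.array([.5867,.1850,0])
p=pickle.load(open("pics/w9.pkl","rb"))
for z in(.038,.043): print(z,((ray(p,(250,4.6),z)-F2)@U*1e3).round(1))
w=[]
for r in(12,40,70,100,120):
    q=np.nonzero(redmask(p,(205,0,300,140))[r])[0];w.append((r,q.min(),q.max()))
    R,t=RT(p);
    a,b=ray(p,(q.min()-.5,r),.038),ray(p,(q.max()+.5,r),.038);print(r,"width mm at z38:",(np.linalg.norm(a-b)*1e3).round(1))
s=shot("side");cv2.imwrite("pics/side9.png",cv2.resize(s["image"][205:300,140:260,::-1],(760,600),interpolation=cv2.INTER_CUBIC))
E
```

```text
0.038 54.4
0.043 53.0
12 width mm at z38: 55.5
40 width mm at z38: 55.3
70 width mm at z38: 55.3
100 width mm at z38: 55.2
120 width mm at z38: 55.4
```

View pics/side9.png

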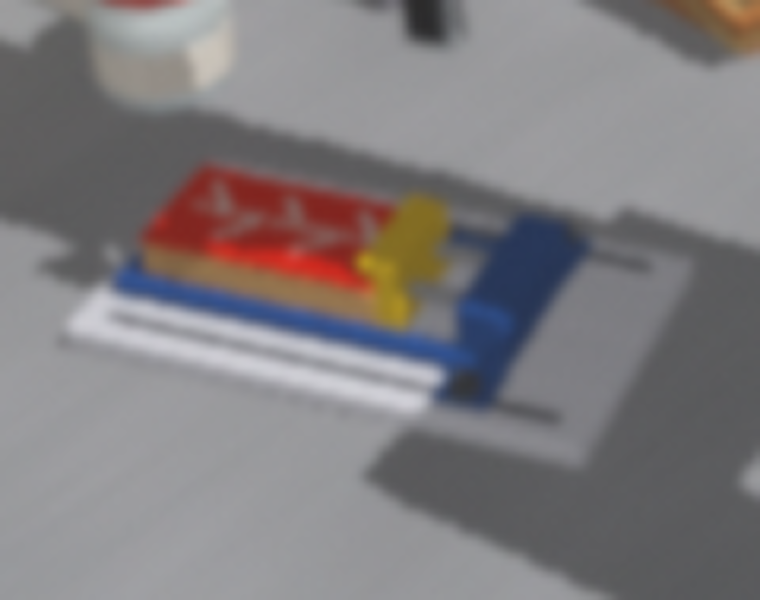

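The side view shows the block flat behind the rail, against the stop at left (140,260) and held by the yellow jaw at (400,250). The face is the same width along its length, so it is level. The lip position puts the jaw at about 7.4 mm, and the arm is clear. Handing in.

```bash
python3 -c "
from plant import *
print(close_job())"
```

```text
the job is handed in; nothing more can be done
None
```

The red block is clamped face up and flat in the jig, between jaw (pushed back about 7.4 mm by camera) and stop, the gripper is clear of it, and the job is handed in; the judge returned no verdict.

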